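Draw the pill giver out of the guarded tray

TASK

Grip the blue pill giver lying in the steel tray, slide it back until it lies flat with its black end squarely against the red stop, so that its orange tip comes out from under the front guard bars. Then tilt it tip first up through the open hatch and draw it out without forcing it against the tray, and finish holding it still in the gripper above the tray, both ends clear (at least 3 cm) above the tops of the guards. Do not put it down or let go, and leave everything else on the table where it is.

Things in the scene. Friction and masses are not known exactly. Their poses are not given: they have to be found in the camera images.
- giver_mid (a point): Centre of the pill giver: a straight blue bar 260 mm long, 22 x 22 mm square section, 0.12 kg or so, balanced at its centre; one end orange (tip), the other black. The point is at mid length, 11 mm above the underside; y runs along it to the orange tip, z up as it lies flat. It starts flat on the tray floor, nearly along the tray, black end 24 to 40 mm off the stop.
- giver_tip (a point): centre of the end face of the orange tip, 130 mm from the centre along +y of the giver
- giver_tail (a point): centre of the end face of the black end, 130 mm from the centre along -y of the giver
- tray: Steel tray fixed to the table, 210 mm wide (x), 334 mm long (y), z up; origin on the table top. Floor 4 mm thick, 200 mm wide inside. Red stop face at y = -155 mm, front wall face at y = +157 mm. Guards of dark bars with blue rims cover both ends, underside z = 68 mm, top z = 74 mm: rear guard from the stop to y = -25 mm, front guard from y = +120 mm to the front wall.
- stop (a point): middle of the red stop's face, 15 mm above the table; y of its axes points from the stop along the tray to the front wall
- hatch (a point): centre of the open hatch between the guards, level with their top (74 mm above the table), 202.5 mm from the stop face along the tray. The hatch is 145 mm along the tray and the full 200 mm inside width across; beside it the side walls are 40 mm high and 5 mm thick, under the guards they reach up to them
- spray: white spray-cleaner bottle with blue cap, 66 mm across, 190 mm tall; a bystander, origin under its centre on the table; leave it alone
- jar: amber glass specimen jar, 56 mm across, 70 mm tall; a bystander, origin under its centre on the table; leave it alone
- bowl: round steel bowl, 110 mm across, 45 mm tall; a bystander, origin under its centre on the table; leave it alone
- mug: blue ceramic mug, 80 mm across, 90 mm tall; a bystander, origin under its centre on the table; leave it alone
- slidebox: wooden box of microscope slides, 100 x 170 x 32 mm; a bystander, origin under its centre on the table; leave it alone
- hammer: small reflex hammer lying flat, 200 mm long; a bystander, origin under its centre line on the table; leave it alone

How it is judged:
On the way, in this order (a step that is already met when the one before it is completed fails the run):
1. the giver lies flat in the tray with its black end squarely against the red stop (within 5 mm) (y of giver_tail in the frame of tray below -0.15 m and angle between the y axis of giver_mid and the y axis of tray, either way round below 0.12 rad and height (world z) of each of giver_tip, giver_tail below 0.03 m), for 0.2 s.
2. the tip is up through the hatch while the black end is still below the guards (height (world z) of giver_tip above 0.09 m and height (world z) of giver_tail below 0.068 m and y of giver_tip in the frame of tray above -0.025 m and horizontal distance between giver_mid and tray below 0.2 m), for 0.1 s.
At the end, for the whole second after the job is handed in: The giver is held still by the fingers (speed under 30 mm/s), both end centres at least 30 mm above the tops of the guards, its centre within 300 mm of the tray's origin seen from above, touching nothing of the tray (height (world z) of each of giver_tip, giver_tail above 0.104 m and horizontal distance between giver_mid and tray below 0.3 m and contact force between giver and the fingers above 1 N and contact force between giver and tray below 0.1 N and linear speed of giver below 0.03 m/s); the arm keeps its last pose, push and grip.
It fails at once if the giver is forced against the tray with more than 40 N (contact force between giver and tray above 40 N).
It fails at once if a bystander is moved by more than 25 mm (distance of any of spray, jar, bowl, mug, slidebox, hammer from where it was at the start of the episode above 0.025 m).
It also fails if it takes over 42 s, if anything falls off the work surface, if the arm or the gripper's body presses on something with over 40 N, if the wrist force passes 120 N, or if a joint passes its speed limit or range.

ROBOT

A 6-joint arm with a two-finger parallel gripper is mounted at the origin on the work surface. World frame = base frame: x ahead of the robot, y to its left, z up, the work surface at z = 0. Lengths are in m, angles in rad, forces in N, time in s.
With the tool pointing down it reaches from about 0.275 to 0.85 m from the base axis. Payload 19 kg.
Tool frame: the origin (TCP) lies between the finger pads; the fingertips stand 8 mm ahead of it and the grasp point (between the pads) lies 11 mm behind it (bot.tcp_to_tips is the z of the fingertips in the tool frame, in m); z points along the fingers, x is the direction in which the jaws open and shut, and the axes are right-handed (so a half turn about z gives the same grasp; the last joint's range is limited). The gripper opens to 85 mm and grips with 20 to 120 N. Pads are 22 mm wide; open, the fingers measure 114 mm over their backs; the gripper's body (76 mm by 85 mm) begins 54 mm behind the grasp point. The pads swing forward as they close: fully open they stand 13 mm farther back than shut.
Start: joints at [-1.421, 0.15, 1.437, -0, 1.554, -0.134], TCP at [0.161, -0.552, 0.239] pointing down, gripper open.
Joint ranges: [-2.8, 2.8], [-0.68, 2.1], [0.12, 2.68], [-1.39, 4.53], [0.16, 2.79], [-2.81, 2.81]. Speed limits (rad/s): [1.89, 1.89, 2.22, 3.01, 3.01, 3.01].

INTERFACE

Orientations are given as a 3x3 rotation matrix whose columns are the frame's x, y, z axes.
In Python, from workcell import sensors, capture, bot, outline_of gives the robot as it stands.
- The arm moves only by the tool arm_command, never from a script. Its arguments are lists of equal length, an entry for each row: "xyz": the shift along the tool's x, y, z in units of 1000 mm (1.0 is 1000 mm), a list of three; "rot": the turn, a rotation vector about the tool's x, y, z in units of 360 degrees (1.0 is 360 degrees), a list of three. In form: {"xyz": [[tx, ty, tz], ...], "rot": [[rx, ry, rz], ...]}. A call has 1 to 5 rows; each row shifts and turns the commanded pose from where the row before left it, along the tool's axes as they then stand; what a row does not reach is not made up. A row lasts 1/8 s, in which the tool goes at most 62.5 mm and 10.7 degrees, less where a joint would pass 70% of its speed; a pose out of reach is approached as far as the arm can. A call with a number of a shift or a turn outside -1 to 1 is refused whole. A call with a gripper value outside its range is refused whole. "fingers" is the gripper's target within -1 to 1 (shut at 1, half-way at 0, fully open at -1), set as the call begins (left out, the last holds). The fingers move at their own pace and stop on an object; "force" is the grip in N (left out, the last holds). Time passes only in rows, so rows that do not move let the fingers close. It gives the time, the measured TCP pose, the force and the opening at its end, in the units of the state.
- sensors.state(): the state, without advancing time (a new reading comes with each control period).
- capture(name): name is "side" or "top" or "wrist"; returns a dict with "pixels" (384x512x3 uint8, red, green, blue), "range_z" (384x512 float32, m along the optical axis (not along the pixel's ray), 0 where there is no reading), "intrinsics" (3x3 intrinsics, pixels), "dist" ([k1, k2, p1, p2, k3] as OpenCV has them; the pictures are not rectified), "eye" and "rotation" of the camera in the world. Camera axes: x right, y down, z forward; pixel columns grow to the right and rows downward; lengths in m; the calibration is good to about 2 mm. A picture is of the moment at which its call begins.
- bot.sign_off(): hands the job in, once; it reports no verdict.
Trained networks look in a picture, given as the dict that the camera call returned (one of the last four; its "shot" number tells which), for a name from the list of things; names that differ only in an ending like _2 or _b are one class to them, and where a whole thing is asked for, a point or a joint stands for the part that bears it (a point fixed in the world has none). Each returns a list of dicts, best first, with "conf" (0 to 1); they miss things now and then, are a little off and sometimes report something else, mostly with a low value. They report only what shows in the picture. A call takes as long as a camera call.
- outline_of(picture, target): "mask" (384x512 bool, what is visible of it) and "box" ([centre column, centre row, width, height] in pixels, round what is visible of it).
The state is a dict: "time": time; "joints": joint angles; "dq": joint speeds; "tau": joint torques, N m; "position": TCP position; "orientation": TCP orientation; "force": force on the tool from outside, world axes, zero at the start; "torque": the same for the moment, N m; "finger_gap": finger opening in m.
Only numpy, scipy, OpenCV 4.12 (cv2) and the standard library are available. Lean on these libraries where they do the work, as an engineer would, in place of code of your own. Each camera call takes 0.05 s, during which the arm holds its last target. There are 200 camera calls.

## Working session

There is one attempt and no reset: what is moved stays moved. The work goes in short steps, Python scripts to look and compute and a tool call to move; the robot and the scene stay as the last step left them, time stands still between calls to the robot, and variables do not carry over. Pictures are saved under pics/ and viewed, about 8 in all and at most 12, crops included, and the job is handed in when it is done.

Besides the shell and the picture viewer there is one more tool, called after ">>>" by a JSON object that holds its "fn" and its "kwargs", one argument or row to a line. arm_command: Moves the arm, as the interface text tells. Shifts and turns lie within -1 to 1; 1 stands for 1000 mm of shift or 360 degrees of turn. Its arguments: {"type":"object","properties":{"xyz":{"type":"array","items":{"type":"array","items":{"type":"number","minimum":-1,"maximum":1}}},"rot":{"type":"array","items":{"type":"array","items":{"type":"number","minimum":-1,"maximum":1}}},"fingers":{"type":"number"},"force":{"type":"number"}},"required":["xyz","rot"]}

```bash
ls; mkdir -p pics; cat > h.py <<'E'
import numpy as np, cv2
from workcell import sensors, capture, bot, outline_of
def save(p,n,crop=None):
    im=p["pixels"][:,:,::-1]
    if crop: r0,r1,c0,c1=crop; im=cv2.resize(im[r0:r1,c0:c1],None,fx=2,fy=2)
    cv2.imwrite("pics/"+n,im)
def pts(p,mask):
    v,u=np.nonzero(mask&(p["range_z"]>0)); z=p["range_z"][v,u]
    n=cv2.undistortPoints(np.c_[u,v].astype(float).reshape(-1,1,2),np.array(p["intrinsics"]),np.array(p["dist"]))[:,0]
    return np.c_[n*z[:,None],z]@np.array(p["rotation"]).T+p["eye"]
E
python3 - <<'E'
from h import *
s=sensors.state(); print(s)
for c in("top","side"):
    p=capture(c); save(p,c+"0.png"); print(c,p["eye"],p["rotation"])
    for t in("giver_mid","tray","stop","spray","jar","bowl","mug","slidebox","hammer"):
        for o in outline_of(p,t)[:1]:
            P=pts(p,o["mask"]); print(t,round(o["conf"],2),np.round(o["box"]),np.median(P,0).round(3),P.min(0).round(3),P.max(0).round(3))
a=cv2.imread("pics/top0.png");
E
```

```text
pics
{'time': 0.0, 'joints': array([-1.42098127e+00,  1.50977811e-01,  1.43803075e+00,  5.23579286e-06,
        1.55380282e+00, -1.33956768e-01]), 'dq': array([ 1.05836132e-03,  3.53479989e-04,  7.42306852e-04, -5.73931235e-05,
        2.01992681e-03, -2.52588869e-04]), 'tau': array([-1.66370039e-03, -7.13048172e+01, -5.70879757e+01, -5.43350652e-04,
        8.95958481e-03, -1.70359726e-05]), 'position': array([ 0.16095809, -0.55176277,  0.23868026]), 'orientation': array([[ 2.79978416e-01, -9.60006279e-01, -1.76725054e-04],
       [-9.60005536e-01, -2.79978421e-01,  1.20585721e-03],
       [-1.20710969e-03, -1.67956961e-04, -9.99999257e-01]]), 'force': array([-0.74942001, -0.54503896,  0.61344378]), 'torque': array([0.06076344, 0.00479976, 0.04471333]), 'finger_gap': 0.08538126936022868}
top [ 0.33642861 -0.00620595  1.34633673] [[ 1.01367927e-02 -9.80807661e-01  1.94714092e-01]
 [-9.99947243e-01 -1.02661086e-02  3.45018407e-04]
 [ 1.66055933e-03 -1.94707317e-01 -9.80859981e-01]]
giver_mid 0.72 [250. 212.  82.  25.] [0.535 0.044 0.025] [ 0.494 -0.104  0.011] [0.571 0.137 0.076]
tray
[... 1109 characters left out ...]
3] [0.682 0.272 0.08 ]
stop 0.7 [232. 195.  79.  75.] [ 0.536 -0.016  0.026] [ 0.397 -0.182 -0.005] [0.678 0.292 0.08 ]
spray 0.65 [308. 211.  29.  51.] [ 0.772 -0.191  0.092] [ 0.744 -0.208 -0.004] [0.853 0.019 0.193]
jar 0.76 [291. 163.  16.  24.] [0.772 0.173 0.044] [ 0.747  0.158 -0.005] [0.821 0.325 0.074]
bowl 0.88 [298. 193.  24.  22.] [0.776 0.033 0.025] [ 0.733 -0.163 -0.001] [0.816 0.116 0.138]
mug 0.92 [248. 133.  24.  26.] [0.633 0.401 0.059] [0.563 0.379 0.002] [0.674 0.473 0.095]
slidebox 0.85 [214. 135.  20.  23.] [0.454 0.454 0.031] [ 0.4    0.391 -0.004] [0.509 0.635 0.039]
hammer 0.72 [228. 309.  70.  31.] [ 0.52  -0.505  0.023] [ 0.398 -0.537 -0.001] [ 0.596 -0.448  0.03 ]
```

```bash
python3 - <<'E'
import cv2
a=cv2.imread("pics/top0.png")[145:275,175:330]; b=cv2.imread("pics/side0.png")[140:250,180:290]
cv2.imwrite("pics/t1.png",cv2.resize(a,None,fx=4,fy=4,interpolation=2)); 
cv2.imwrite("pics/s1.png",cv2.resize(b,None,fx=5,fy=5,interpolation=2))
E
```

```text
(no output)
```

View pics/t1.png

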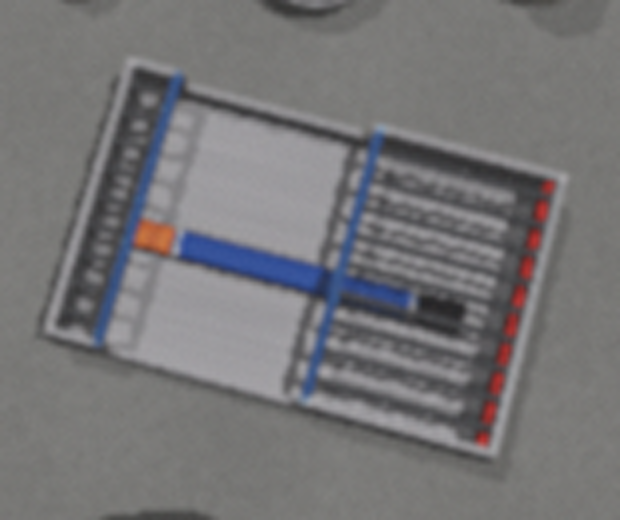

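The view from above shows the tray turned about 15°. The front guard and orange tip are on the left at about crop px (155,237), and the red stop and black end are on the right at about (440,310). Next I'll fit the tray and giver poses by intersecting pixel rays with planes of known height.

```bash
cat >> h.py <<'E'
def plane(p,uv,z):
    n=cv2.undistortPoints(np.array(uv,float).reshape(-1,1,2),np.array(p["intrinsics"]),np.array(p["dist"]))[:,0]
    d=np.c_[n,np.ones(len(n))]@np.array(p["rotation"]).T
    return p["eye"]+d*((z-p["eye"][2])/d[:,2])[:,None]
def hsv(p): return cv2.cvtColor(p["pixels"],cv2.COLOR_RGB2HSV).astype(int)
def line(P):  # fit line: centre, direction (2D), ends along it
    c=P[:,:2].mean(0); d=np.linalg.svd(P[:,:2]-c,full_matrices=False)[2][0]; t=(P[:,:2]-c)@d
    return c,d,t.min(),t.max()
from scipy.spatial.transform import Rotation as Ro
def rows(T,n=None,start=None):
    """T: list of (p,R) waypoints; prints n rows each"""
    if start is None: s=sensors.state(); start=(s["position"],s["orientation"])
    p,R=start; p=np.array(p);R=np.array(R)
    for q,Q in T:
        rv=Ro.from_matrix(R.T@Q).as_rotvec(); L=np.linalg.norm(q-p)
        k=n or int(np.ceil(max(L/.06,np.degrees(np.linalg.norm(rv))/10,1)))
        st=Ro.from_rotvec(rv/k).as_matrix(); dp=(q-p)/k
        X=[];A=R
        for i in range(k): X.append((A.T@dp).round(4).tolist()); A=A@st
        print(k,"xyz",X,"rot",(rv/k/2/np.pi).round(4).tolist())
        p,R=q,Q
E
python3 - <<'E'
from h import *
p=capture("top")
c=np.array([(133,60),(568,175),(495,457),(45,333)])/4+[175,145]
P=plane(p,c,.072); print(P.round(3)); print("centre",P.mean(0).round(3),[np.linalg.norm(P[i]-P[i-1]).round(3) for i in range(4)])
d=P[0]+P[3]-P[1]-P[2]; print("ang y",np.degrees(np.arctan2(d[1],d[0])))
H=hsv(p); roi=np.zeros(H.shape[:2],bool); roi[145:275,175:330]=1
m=roi&(abs(H[:,:,0]-113)<12)&(H[:,:,1]>130); v,u=np.nonzero(m); 
o=roi&(H[:,:,0]<22)&(H[:,:,0]>6)&(H[:,:,1]>140); vo,uo=np.nonzero(o); print("orange",plane(p,[[uo.mean(),vo.mean()]],.026))
r=roi&((H[:,:,0]<5)|(H[:,:,0]>174))&(H[:,:,1]>140); v,u=np.nonzero(r); print("red",len(v),line(plane(p,np.c_[u,v],.05)))
k=np.array([(135,255),(130,225),(460,325),(465,300)])/4+[175,145]; print(plane(p,k,.026).round(3))
E
```

```text
[[ 0.681  0.138  0.072]
 [ 0.598 -0.179  0.072]
 [ 0.395 -0.125  0.072]
 [ 0.479  0.195  0.072]]
centre [0.538 0.007 0.072] [np.float64(0.209), np.float64(0.328), np.float64(0.21), np.float64(0.33)]
ang y 75.33108401617616
orange [[0.55802376 0.12493753 0.026     ]]
red 96 (array([ 0.49896575, -0.13996166]), array([-0.966378  ,  0.25712556]), np.float64(-0.10030966853727004), np.float64(0.0937878252717165))
[[ 0.543  0.137  0.026]
 [ 0.566  0.142  0.026]
 [ 0.494 -0.104  0.026]
 [ 0.512 -0.108  0.026]]
```

View pics/s1.png

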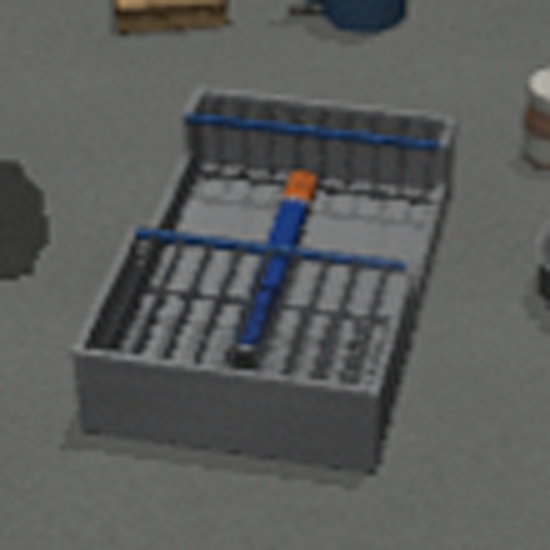

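The side view agrees: the giver's tip is toward the far end and its tail is under the rear guard. The numbers fit too, with the tray 209 x 329 mm and the tail about 32 mm off the stop. I'll go above the grasp point and look from near.

```bash
python3 - <<'E'
from h import *
a=np.radians(78.2); b=np.array([np.cos(a),np.sin(a),0]); R=np.c_[[b[1],-b[0],0],-b,[0,0,-1]]
rows([(np.array([.543,.084,.26]),R)],n=15)
E
```

```text
15 xyz [[-0.0336, -0.0363, -0.0014], [-0.0309, -0.0386, -0.0014], [-0.028, -0.0408, -0.0014], [-0.025, -0.0427, -0.0014], [-0.0219, -0.0444, -0.0014], [-0.0186, -0.0458, -0.0014], [-0.0153, -0.047, -0.0014], [-0.0118, -0.048, -0.0014], [-0.0083, -0.0488, -0.0014], [-0.0048, -0.0492, -0.0014], [-0.0013, -0.0494, -0.0014], [0.0023, -0.0494, -0.0014], [0.0059, -0.0491, -0.0014], [0.0094, -0.0486, -0.0014], [0.0129, -0.0478, -0.0014]] rot [-0.0, 0.0, -0.0115]
```

>>> {"fn": "arm_command", "kwargs": {
  "xyz": [
    [-0.0336,-0.0363,-0.0014],
    [-0.0309,-0.0386,-0.0014],
    [-0.028,-0.0408,-0.0014],
    [-0.025,-0.0427,-0.0014],
    [-0.0219,-0.0444,-0.0014]
  ],
  "rot": [
    [0,0,-0.0115],
    [0,0,-0.0115],
    [0,0,-0.0115],
    [0,0,-0.0115],
    [0,0,-0.0115]
  ],
  "fingers": -1
}}

```text
time: 1.68
position: [0.2887, -0.3384, 0.2465]
orientation: [[0.603, -0.798, 0.0], [-0.798, -0.603, -0.0], [0.0, -0.0, -1.0]]
force: [1.4, -0.0, -0.4]
finger_gap: 0.0853
```

>>> {"fn": "arm_command", "kwargs": {
  "xyz": [
    [-0.0186,-0.0458,-0.0014],
    [-0.0153,-0.047,-0.0014],
    [-0.0118,-0.048,-0.0014],
    [-0.0083,-0.0488,-0.0014],
    [-0.0048,-0.0492,-0.0014]
  ],
  "rot": [
    [0,0,-0.0115],
    [0,0,-0.0115],
    [0,0,-0.0115],
    [0,0,-0.0115],
    [0,0,-0.0115]
  ]
}}

```text
time: 2.3
position: [0.4159, -0.1262, 0.2536]
orientation: [[0.846, -0.533, 0.001], [-0.533, -0.846, -0.0], [0.001, -0.0, -1.0]]
force: [0.7, -0.3, -0.9]
finger_gap: 0.0855
```

>>> {"fn": "arm_command", "kwargs": {
  "xyz": [
    [-0.0013,-0.0494,-0.0014],
    [0.0023,-0.0494,-0.0014],
    [0.0059,-0.0491,-0.0014],
    [0.0094,-0.0486,-0.0014],
    [0.0129,-0.0478,-0.0014]
  ],
  "rot": [
    [0,0,-0.0115],
    [0,0,-0.0115],
    [0,0,-0.0115],
    [0,0,-0.0115],
    [0,0,-0.0115]
  ]
}}

```text
time: 2.92
position: [0.5428, 0.0862, 0.2605]
orientation: [[0.98, -0.199, 0.0], [-0.199, -0.98, 0.0], [0.0, -0.0, -1.0]]
force: [1.1, -1.5, 0.1]
finger_gap: 0.0855
```

```bash
cat > look.py <<'E'
from h import *
import sys
s=sensors.state(); print(s["time"],s["position"].round(4),s["orientation"].round(3).tolist())
p=capture("wrist"); save(p,sys.argv[1]); print(p["eye"])
np.save("w.npy",p,allow_pickle=True)
H=hsv(p)
m=(abs(H[:,:,0]-113)<12)&(H[:,:,1]>130); o=(H[:,:,0]<22)&(H[:,:,0]>6)&(H[:,:,1]>140)
for n,M in(("blue",m),("orange",o)):
    k,l,st,_=cv2.connectedComponentsWithStats(M.astype(np.uint8))
    for i in range(1,k):
        if st[i,4]>150:
            P=pts(p,l==i); P=P[abs(P[:,2]-np.median(P[:,2]))<.006]; v,u=np.nonzero(l==i)
            z=.026 if np.median(P[:,2])<.05 else .074
            c,d,a,b=line(plane(p,np.c_[u,v],z)); print(n,st[i],np.median(P,0).round(3),"c",c.round(4),"ang",np.degrees(np.arctan2(d[1],d[0])).round(1),"ends",(c+a*d).round(4),(c+b*d).round(4))
E
python3 look.py w1.png
```

```text
2.925 [0.5428 0.0862 0.2605] [[0.98, -0.199, 0.0], [-0.199, -0.98, 0.0], [0.0, -0.0, -1.0]]
[0.55581466 0.15166465 0.39585754]
blue [ 195  153  117  113 1873] [0.538 0.035 0.026] c [0.5283 0.0169] ang -111.4 ends [0.5622 0.1034] [ 0.4998 -0.056 ]
blue [315 247  29  12 154] [ 0.615 -0.035  0.074] c [ 0.6154 -0.0326] ang -15.0 ends [ 0.5924 -0.0265] [ 0.6283 -0.0361]
orange [409  29  18  37 332] [0.753 0.196 0.045] c [0.7649 0.1982] ang -89.2 ends [0.7646 0.2184] [0.7652 0.1759]
orange [261 132  15  13 181] [0.56  0.122 0.026] c [0.5606 0.1243] ang -7.0 ends [0.5509 0.1255] [0.5704 0.1231]
```

View pics/w1.png

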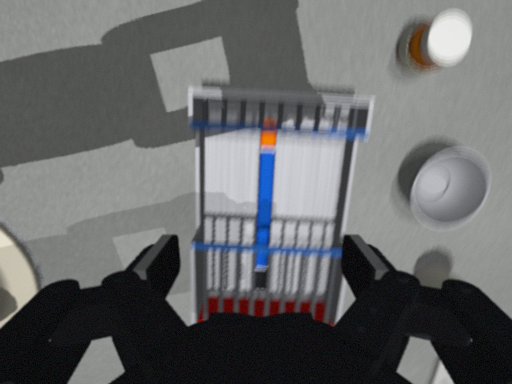

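The wrist view shows the bar from the orange tip at (267,120–150) down to the black end at (261,288). The front rim is at v≈128, the rear rim at v≈247, and the stop is the red row at v≈305. I'll refine the poses from these.

```bash
python3 - <<'E'
from h import *
p=np.load("w.npy",allow_pickle=True).item(); H=hsv(p)
B=(abs(H[:,:,0]-113)<12)&(H[:,:,1]>130)
m=np.zeros_like(B); m[156:238,240:290]=B[156:238,240:290]; v,u=np.nonzero(m); bar=plane(p,np.c_[u,v],.026); c,d,a,b=line(bar); print("bar",c,np.degrees(np.arctan2(d[1],d[0])))
nn=np.array([-d[1],d[0]]); print("w",np.ptp((bar[:,:2]-c)@nn))
for nm,sl in(("front",(slice(120,138),[(195,255),(282,360)])),("rear",(slice(238,258),[(195,250),(278,340)]))):
    m=np.zeros_like(B)
    for x0,x1 in sl[1]: m[sl[0],x0:x1]=B[sl[0],x0:x1]
    v,u=np.nonzero(m); c,d,a,b=line(plane(p,np.c_[u,v],.074)); print(nm,len(u),c.round(4),np.degrees(np.arctan2(d[1],d[0])).round(1),(c+a*d).round(4),(c+b*d).round(4))
print("tip,tail",plane(p,[[268,119],[261,289]],.026).round(4), plane(p,[[261,297]],.03))
print("walls@40",plane(p,[[203,180],[354,180]],.04).round(4))
for u in(262,268): print(u,[tuple(p["pixels"][r,u]) for r in range(110,124,1)])
print([tuple(p["pixels"][r,261]) for r in range(264,312,2)])
E
```

```text
bar [0.54043741 0.04552338] -104.48028929008726
w 0.019695240104543748
front 231 [0.5824 0.1348] -14.3 [0.4808 0.1607] [0.6653 0.1136]
rear 427 [ 0.5326 -0.0112] -14.5 [0.4407 0.0125] [ 0.6242 -0.0349]
tip,tail [[ 0.5656  0.1488  0.026 ]
 [ 0.5053 -0.1016  0.026 ]] [[ 0.50296026 -0.11313089  0.03      ]]
walls@40 [[0.4645 0.0887 0.04  ]
 [0.6635 0.0482 0.04  ]]
262 [(np.uint8(47), np.uint8(50), np.uint8(50)), (np.uint8(50), np.uint8(51), np.uint8(52)), (np.uint8(47), np.uint8(48), np.uint8(53)), (np.uint8(46), np.uint8(47), np.uint8(50)), (np.uint8(45), np.uint8(45), np.uint8(50)), (np.uint8(45), np.uint8(47), np.uint8(49)), (np.uint8(48), np.uint8(50), np.uint8(53)), (np.uint8(54), np.uint8(51), np.uint8(57)), (np.uint8(48), np.uint8(48), np.uint8(52)), (np.uint8(49), np.uint8(52), np.uint8(53)), (np.uint8(56), np.uint8(49), np.uint8(55)), (np.uint8(52), np.uint8(49), np.uint8(57)), (np.uint8(52), np.uint8(52), np.uint8(61)), (np.uint8(50), np.uint8(51), np.uint8(64))]
268 [(np.uint8(85), np.uint8(86), np.uint8(87)), (np.uint8(86), np.uint8(86), np.uint8(93)), (np.uint8(90), np.uint
[... 874 characters left out ...]
), (np.uint8(30), np.uint8(30), np.uint8(33)), (np.uint8(30), np.uint8(30), np.uint8(34)), (np.uint8(29), np.uint8(33), np.uint8(33)), (np.uint8(30), np.uint8(30), np.uint8(34)), (np.uint8(79), np.uint8(80), np.uint8(83)), (np.uint8(79), np.uint8(80), np.uint8(82)), (np.uint8(94), np.uint8(96), np.uint8(97)), (np.uint8(97), np.uint8(99), np.uint8(100)), (np.uint8(92), np.uint8(89), np.uint8(93)), (np.uint8(94), np.uint8(75), np.uint8(76)), (np.uint8(89), np.uint8(49), np.uint8(48)), (np.uint8(83), np.uint8(6), np.uint8(0)), (np.uint8(85), np.uint8(12), np.uint8(10)), (np.uint8(83), np.uint8(6), np.uint8(4)), (np.uint8(84), np.uint8(9), np.uint8(12)), (np.uint8(81), np.uint8(4), np.uint8(4))]
```

```bash
python3 - <<'E'
from h import *
a=np.radians(75.8); b=np.array([np.cos(a),np.sin(a),0]); R=np.c_[[b[1],-b[0],0],-b,[0,0,-1]]
rows([(np.array([.549,.084,.13]),R)],n=4)
E
```

```text
4 xyz [[0.0014, 0.0014, 0.0325], [0.0014, 0.0013, 0.0325], [0.0014, 0.0013, 0.0325], [0.0014, 0.0012, 0.0325]] rot [-0.0001, -0.0, 0.0021]
```

>>> {"fn": "arm_command", "kwargs": {
  "xyz": [
    [0.0014,0.0013,0.0325],
    [0.0014,0.0013,0.0325],
    [0.0014,0.0013,0.0325],
    [0.0014,0.0012,0.0325],
    [0,0,0]
  ],
  "rot": [
    [0,0,0.0021],
    [0,0,0.0021],
    [0,0,0.0021],
    [0,0,0.0021],
    [0,0,0]
  ]
}}

```text
time: 3.6
position: [0.5455, 0.0782, 0.1285]
orientation: [[0.967, -0.253, -0.004], [-0.253, -0.967, 0.0], [-0.004, 0.001, -1.0]]
force: [-0.5, -0.2, 0.5]
finger_gap: 0.0854
```

```bash
python3 look.py w2.png
```

```text
3.6 [0.5455 0.0782 0.1285] [[0.967, -0.253, -0.004], [-0.253, -0.967, 0.0], [-0.004, 0.001, -1.0]]
[0.56261443 0.14285392 0.26382086]
blue [ 135  124  293   14 3148] [0.572 0.132 0.075] c [0.5729 0.1318] ang -14.9 ends [0.4763 0.1576] [0.6708 0.1056]
blue [ 239  164   43  154 3269] [0.538 0.039 0.027] c [0.536  0.0321] ang -105.0 ends [0.5552 0.1043] [ 0.5136 -0.0516]
blue [176 311  35  12 317] [0.467 0.003 0.075] c [0.467  0.0029] ang -17.0 ends [0.4532 0.0071] [ 0.4805 -0.0012]
blue [311 313  34  11 299] [ 0.575 -0.025  0.075] c [ 0.5748 -0.0261] ang -14.9 ends [ 0.562  -0.0227] [ 0.5887 -0.0298]
orange [485   0  27  23 460] [0.755 0.175 0.04 ] c [0.7677 0.1774] ang -40.4 ends [0.756  0.1874] [0.7778 0.1689]
orange [253 115  24  10 191] [0.565 0.141 0.026] c [0.5648 0.141 ] ang -15.3 ends [0.5554 0.1436] [0.5743 0.1384]
orange [252 137  25  20 466] [0.559 0.12  0.026] c [0.5586 0.1195] ang -14.1 ends [0.5486 0.122 ] [0.5689 0.117 ]
```

View pics/w2.png

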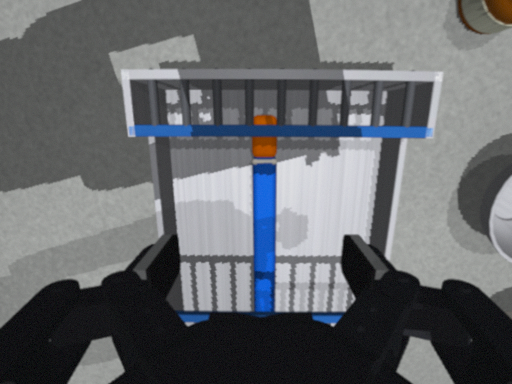

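The sharper view shows the bar at u≈264 from v=115 (tip) downward, parallel to the tray (75.0° against 75.1°). The front rim is at v≈131. The tail is about 29 mm off the stop, and TCP is within 3 mm of the bar line. Now I'll descend.

>>> {"fn": "arm_command", "kwargs": {
  "xyz": [
    [0.0012,-0.004,0.03],
    [0.0013,-0.0043,0.03],
    [0,0,0.03],
    [0,0,0.0215],
    [0,0,0]
  ],
  "rot": [
    [0,0,0],
    [0,0,0],
    [0,0,0],
    [0,0,0],
    [0,0,0]
  ]
}}

```text
time: 4.28
position: [0.5512, 0.0858, 0.0192]
orientation: [[0.968, -0.253, -0.001], [-0.253, -0.968, 0.0], [-0.001, 0.0, -1.0]]
force: [-0.1, -0.5, 1.0]
finger_gap: 0.0856
```

>>> {"fn": "arm_command", "kwargs": {
  "xyz": [
    [0,0,0.0015],
    [0,0,0],
    [0,0,0],
    [0,0,0],
    [0,0,0]
  ],
  "rot": [
    [0,0,0],
    [0,0,0],
    [0,0,0],
    [0,0,0],
    [0,0,0]
  ],
  "fingers": 1,
  "force": 50
}}

```text
time: 4.9
position: [0.5514, 0.0857, 0.0181]
orientation: [[0.967, -0.253, 0.001], [-0.253, -0.967, 0.0], [0.001, -0.0, -1.0]]
force: [-2.0, -0.3, 6.7]
finger_gap: 0.0209
```

>>> {"fn": "arm_command", "kwargs": {
  "xyz": [
    [0,0,0],
    [0,0,0],
    [0,0,0]
  ],
  "rot": [
    [0,0,0],
    [0,0,0],
    [0,0,0]
  ]
}}

```text
time: 5.28
position: [0.5514, 0.0857, 0.018]
orientation: [[0.967, -0.253, 0.001], [-0.253, -0.967, 0.0], [0.001, -0.0, -1.0]]
force: [-1.0, -0.7, 7.2]
finger_gap: 0.0208
```

Gripped, with a gap of 21 mm. The tool shows 7 N of upward push, so I'll ease up 1 mm and slide back.

>>> {"fn": "arm_command", "kwargs": {
  "xyz": [
    [0,0,-0.001],
    [0,0.007,0],
    [0,0.007,0],
    [0,0.006,0],
    [0,0,0]
  ],
  "rot": [
    [0,0,0],
    [0,0,0],
    [0,0,0],
    [0,0,0],
    [0,0,0]
  ]
}}

```text
time: 5.9
position: [0.5459, 0.0658, 0.0183]
orientation: [[0.967, -0.254, -0.0], [-0.254, -0.967, 0.0], [-0.0, -0.0, -1.0]]
force: [-0.3, -0.1, -0.5]
finger_gap: 0.0208
```

>>> {"fn": "arm_command", "kwargs": {
  "xyz": [
    [0,0.002,0],
    [0,0.002,0],
    [0,0,0]
  ],
  "rot": [
    [0,0,0],
    [0,0,0],
    [0,0,0]
  ]
}}

```text
time: 6.28
position: [0.5449, 0.0625, 0.0183]
orientation: [[0.967, -0.253, -0.0], [-0.253, -0.967, 0.0], [-0.0, -0.0, -1.0]]
force: [-0.6, -0.2, -0.9]
finger_gap: 0.0207
```

>>> {"fn": "arm_command", "kwargs": {
  "xyz": [
    [0,0.0015,0],
    [0,0.0015,0],
    [0,0,0]
  ],
  "rot": [
    [0,0,0],
    [0,0,0],
    [0,0,0]
  ]
}}

```text
time: 6.65
position: [0.5442, 0.0595, 0.0183]
orientation: [[0.967, -0.253, -0.0], [-0.253, -0.967, 0.0], [-0.0, -0.0, -1.0]]
force: [0.3, 0.0, -1.5]
finger_gap: 0.0205
```

```bash
python3 look.py w3.png; python3 - <<'E'
import cv2
a=cv2.imread("pics/w3.png"); 
from h import *
p=capture("top"); b=p["pixels"][145:275,175:330,::-1]
c=capture("side"); d=c["pixels"][140:250,180:290,::-1]
t=np.zeros((384,800,3),np.uint8); t[:,:440]=cv2.resize(a,(440,384))[:, :440]; 
x=cv2.resize(b,(360,302),interpolation=2); t[:302,440:]=x
cv2.imwrite("pics/c3.png",t)
E
```

```text
6.65 [0.5442 0.0595 0.0183] [[0.967, -0.253, -0.0], [-0.253, -0.967, 0.0], [-0.0, -0.0, -1.0]]
[0.56082363 0.12417089 0.15370754]
blue [    0    64   512    36 15322] [0.562 0.134 0.075] c [0.5621 0.1345] ang -15.0 ends [0.4912 0.1534] [0.6329 0.1155]
blue [ 239  217   43  101 3948] [0.542 0.053 0.027] c [0.5416 0.0513] ang -104.8 ends [0.5487 0.0781] [0.5334 0.0203]
orange [ 238  131   45   74 3131] [0.555 0.103 0.027] c [0.555  0.1022] ang -104.8 ends [0.5593 0.1187] [0.5503 0.0847]
```

View pics/c3.png

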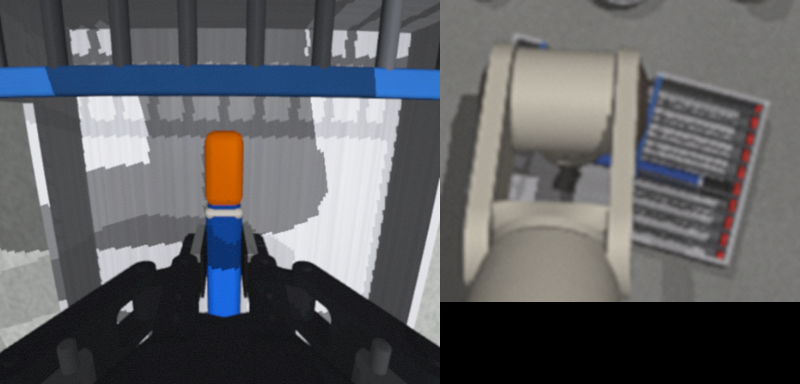

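The tip is now out from under the front rim, about 16 mm behind it, which puts it at tray y ≈ 0.107. At the stop it should be 0.105, so roughly 2 mm remain. I'll creep in until contact.

>>> {"fn": "arm_command", "kwargs": {
  "xyz": [
    [0,0.001,0],
    [0,0,0]
  ],
  "rot": [
    [0,0,0],
    [0,0,0]
  ]
}}

```text
time: 7.05
position: [0.5439, 0.0586, 0.0183]
orientation: [[0.967, -0.253, -0.0], [-0.253, -0.967, 0.0], [-0.0, -0.0, -1.0]]
force: [-0.8, 0.5, -0.1]
finger_gap: 0.021
```

>>> {"fn": "arm_command", "kwargs": {
  "xyz": [
    [0,0.001,0],
    [0,0,0]
  ],
  "rot": [
    [0,0,0],
    [0,0,0]
  ]
}}

```text
time: 7.3
position: [0.5437, 0.0576, 0.0183]
orientation: [[0.967, -0.253, -0.0], [-0.253, -0.967, 0.0], [-0.0, -0.0, -1.0]]
force: [-0.2, 0.2, -0.9]
finger_gap: 0.0209
```

>>> {"fn": "arm_command", "kwargs": {
  "xyz": [
    [0,0.001,0],
    [0,0,0]
  ],
  "rot": [
    [0,0,0],
    [0,0,0]
  ]
}}

```text
time: 7.55
position: [0.5435, 0.0567, 0.0184]
orientation: [[0.967, -0.253, 0.0], [-0.253, -0.967, 0.0], [0.0, -0.0, -1.0]]
force: [0.2, 1.2, -0.8]
finger_gap: 0.021
```

>>> {"fn": "arm_command", "kwargs": {
  "xyz": [
    [0,0.001,0],
    [0,0,0]
  ],
  "rot": [
    [0,0,0],
    [0,0,0]
  ]
}}

```text
time: 7.8
position: [0.5435, 0.0566, 0.0185]
orientation: [[0.967, -0.253, 0.001], [-0.253, -0.967, 0.002], [0.0, -0.002, -1.0]]
force: [2.7, 8.4, -1.9]
finger_gap: 0.0205
```

>>> {"fn": "arm_command", "kwargs": {
  "xyz": [
    [0,0.001,0],
    [0,0,0]
  ],
  "rot": [
    [0,0,0],
    [0,0,0]
  ]
}}

```text
time: 8.05
position: [0.5436, 0.0565, 0.0187]
orientation: [[0.967, -0.253, 0.002], [-0.253, -0.967, 0.003], [0.001, -0.003, -1.0]]
force: [4.8, 19.0, -1.3]
finger_gap: 0.0206
```

Contact with the stop is at 19 N. The TCP reads tray y ≈ 0.043, as expected for the tail at -0.155. I'll relax the push and then plan the tilt-out.

>>> {"fn": "arm_command", "kwargs": {
  "xyz": [
    [0,-0.0013,0],
    [0,0,0],
    [0,0,0],
    [0,0,0]
  ],
  "rot": [
    [0,0,0],
    [0,0,0],
    [0,0,0],
    [0,0,0]
  ]
}}

```text
time: 8.55
position: [0.5435, 0.0566, 0.0184]
orientation: [[0.967, -0.253, 0.001], [-0.253, -0.967, 0.001], [0.0, -0.001, -1.0]]
force: [2.6, 8.6, -0.7]
finger_gap: 0.021
```

```bash
cat > plan.py <<'E'
from h import *
# keys: yb,zb (lower tail corner, mm, tray), theta deg, rows
K=[(-155,4.5,0,0),(-152,6,2,2),(-148,6,10,4),(-146,6,15,3),(-132,6,18,4),(-113,5,21,4),(-55,27,21,5),(2,49,21,5),(2,149,21,6)]
def tcp(y,z,t): t=np.radians(t); return np.array([y+198.5*np.cos(t)-14*np.sin(t), z+198.5*np.sin(t)+14*np.cos(t)])
out=[]; prev=K[0]
for k in K[1:]:
    X=[]
    for i in range(k[3]):
        a=[prev[j]+(k[j]-prev[j])*i/k[3] for j in range(3)]; b=[prev[j]+(k[j]-prev[j])*(i+1)/k[3] for j in range(3)]
        d=(tcp(*b)-tcp(*a))/1000; t=np.radians(a[2])
        X.append([0,round(-np.cos(t)*d[0]-np.sin(t)*d[1],4),round(np.sin(t)*d[0]-np.cos(t)*d[1],4)])  # y_t=-(bar), z_t=(sin,-cos)
        y,z,th=b[0],b[1],np.radians(b[2]); top=(y-22*np.sin(th),z+22*np.cos(th)); 
        g=68-(top[1]+(-25-top[0])*np.tan(th)) if top[0]<-25 else 99
        tip=(y+260*np.cos(th),z+260*np.sin(th)); print(np.round([*b,g,*tip,top[0]],1).tolist())
    print(k,"xyz",X,"rotx",round((k[2]-prev[2])/k[3]/360,5)); prev=k
E
python3 plan.py; python3 -c "
from h import *
s=sensors.state();print(s['position'],s['force'],s['torque'],s['joints'].round(2))"
```

```text
[-153.5, 5.2, 1.0, 38.5, 106.5, 9.8, -153.9]
[-152.0, 6.0, 2.0, 35.6, 107.8, 15.1, -152.8]
(-152, 6, 2, 2) xyz [[0, np.float64(-0.0012), np.float64(-0.0042)], [0, np.float64(-0.0012), np.float64(-0.0042)]] rotx 0.00278
[-151.0, 6.0, 4.0, 31.1, 108.4, 24.1, -152.5]
[-150.0, 6.0, 6.0, 26.7, 108.6, 33.2, -152.3]
[-149.0, 6.0, 8.0, 22.4, 108.5, 42.2, -152.1]
[-148.0, 6.0, 10.0, 18.0, 108.1, 51.1, -151.8]
(-148, 6, 10, 4) xyz [[0, np.float64(-0.0004), np.float64(-0.0069)], [0, np.float64(-0.0004), np.float64(-0.0068)], [0, np.float64(-0.0004), np.float64(-0.0068)], [0, np.float64(-0.0004), np.float64(-0.0068)]] rotx 0.00556
[-147.3, 6.0, 11.7, 14.3, 107.3, 58.6, -151.8]
[-146.7, 6.0, 13.3, 10.6, 106.3, 66.0, -151.7]
[-146.0, 6.0, 15.0, 6.8, 105.1, 73.3, -151.7]
(-146, 6, 15, 3) xyz [[0, np.float64(-0.0002), np.float64(-0.0057)], [0, np.float64(-0.0002), np.float64(-0.0056)], [0, np.float64(-0.0002), np.float64(-0.0056)]] rotx 0.00463
[-142.5, 6.0, 15.8, 6.0, 107.7, 76.6, -148.5]
[-139.0, 6.0, 16.5, 5.3, 110.3, 79.8, -145.2]
[-135.5, 6.0, 17.2, 4.7, 112.8, 83.1, -142.0]
[-132.0, 6.0, 18.0,
[... 1632 characters left out ...]
0, 244.7, 158.8, -5.9]
[2.0, 82.3, 21.0, 99.0, 244.7, 175.5, -5.9]
[2.0, 99.0, 21.0, 99.0, 244.7, 192.2, -5.9]
[2.0, 115.7, 21.0, 99.0, 244.7, 208.8, -5.9]
[2.0, 132.3, 21.0, 99.0, 244.7, 225.5, -5.9]
[2.0, 149.0, 21.0, 99.0, 244.7, 242.2, -5.9]
(2, 149, 21, 6) xyz [[0, np.float64(-0.006), np.float64(-0.0156)], [0, np.float64(-0.006), np.float64(-0.0156)], [0, np.float64(-0.006), np.float64(-0.0156)], [0, np.float64(-0.006), np.float64(-0.0156)], [0, np.float64(-0.006), np.float64(-0.0156)], [0, np.float64(-0.006), np.float64(-0.0156)]] rotx 0.0
[0.54349172 0.05664166 0.01843662] [ 2.56196214  8.57964667 -0.73583342] [ 1.40913275 -0.36644565 -0.06614962] [-0.04  0.27  1.77  0.    1.1   0.22]
```

>>> {"fn": "arm_command", "kwargs": {
  "xyz": [
    [0,-0.002,0],
    [0,-0.002,-0.0042],
    [0,-0.0005,-0.0042],
    [0,-0.0004,-0.0069],
    [0,-0.0004,-0.0068]
  ],
  "rot": [
    [0,0,0],
    [0.0028,0,0],
    [0.0028,0,0],
    [0.0056,0,0],
    [0.0056,0,0]
  ]
}}

```text
time: 9.18
position: [0.5445, 0.0603, 0.041]
orientation: [[0.967, -0.252, 0.027], [-0.253, -0.962, 0.104], [0.0, -0.107, -0.994]]
force: [0.1, 0.3, -1.8]
finger_gap: 0.0208
```

>>> {"fn": "arm_command", "kwargs": {
  "xyz": [
    [0,-0.0004,-0.0068],
    [0,-0.0004,-0.0068],
    [0,0,0]
  ],
  "rot": [
    [0.0056,0,0],
    [0.0056,0,0],
    [0,0,0]
  ]
}}

```text
time: 9.55
position: [0.5444, 0.0589, 0.0547]
orientation: [[0.967, -0.25, 0.046], [-0.254, -0.952, 0.17], [0.001, -0.176, -0.984]]
force: [-0.8, 0.3, -1.5]
finger_gap: 0.0209
```

```bash
python3 - <<'E'
from h import *
s=sensors.state(); R=s["orientation"]; d=s["position"][:2]-[.5417,.0128]
print(s["position"].round(4),"theta",np.degrees(np.arcsin(-R[2,1])).round(2),"tray y",(d@[.257,.966]).round(4),"F",s["force"].round(1))
b=-R[:,1]; tail=s["position"]-.1985*b+.014*R[:,2]; print("tail low corner z (model)",tail[2].round(4))
p=capture("side"); cv2.imwrite("pics/s4.png",cv2.resize(p["pixels"][130:260,170:300,::-1],None,fx=4,fy=4,interpolation=2))
E
```

```text
[0.5444 0.0589 0.0547] theta 10.11 tray y 0.0452 F [-0.8  0.3 -1.5]
tail low corner z (model) 0.0061
```

View pics/s4.png

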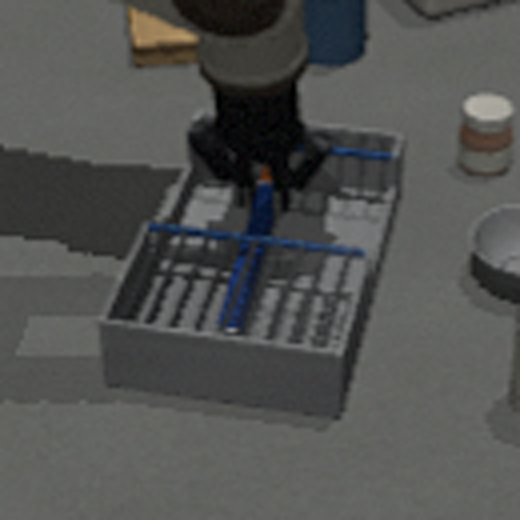

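The bar tilts tip-up between the guards as modelled: about 10°, modelled tail corner at 6 mm, force about 1.5 N (weight only). The tail passes under the rear guard at crop (230,325). Continuing.

>>> {"fn": "arm_command", "kwargs": {
  "xyz": [
    [0,-0.0002,-0.0057],
    [0,-0.0002,-0.0056],
    [0,-0.0002,-0.0056],
    [0,0,0]
  ],
  "rot": [
    [0.0046,0,0],
    [0.0046,0,0],
    [0.0046,0,0],
    [0,0,0]
  ]
}}

```text
time: 10.1
position: [0.5436, 0.0562, 0.0711]
orientation: [[0.967, -0.245, 0.067], [-0.254, -0.934, 0.252], [0.001, -0.26, -0.966]]
force: [0.5, 0.7, -0.8]
finger_gap: 0.0208
```

>>> {"fn": "arm_command", "kwargs": {
  "xyz": [
    [0,-0.0032,-0.0017],
    [0,-0.0032,-0.0016],
    [0,-0.0032,-0.0016],
    [0,-0.0031,-0.0016],
    [0,0,0]
  ],
  "rot": [
    [0.0021,0,0],
    [0.0021,0,0],
    [0.0021,0,0],
    [0.0021,0,0],
    [0,0,0]
  ]
}}

```text
time: 10.72
position: [0.5461, 0.0669, 0.0806]
orientation: [[0.967, -0.241, 0.079], [-0.253, -0.92, 0.3], [0.0, -0.311, -0.951]]
force: [-0.0, 0.4, -2.3]
finger_gap: 0.0208
```

```bash
cat > chk.py <<'E'
from h import *
s=sensors.state(); R=s["orientation"]; d=s["position"][:2]-[.5417,.0128]
b=-R[:,1]; tail=s["position"]-.1985*b+.003*R[:,2]; tip=tail+.26*b
ty=lambda q:((q[:2]-[.5417,.0128])@[.257,.966]).round(4)
print(s["time"],s["position"].round(4),"theta",np.degrees(np.arcsin(-R[2,1])).round(2),"F",s["force"].round(1),"T",s["torque"].round(2),"gap",s["finger_gap"])
print("tip y,z",ty(tip),tip[2].round(4),"tail y,z",ty(tail),tail[2].round(4),"joints",s["joints"].round(2))
E
python3 chk.py; python3 look.py w5.png
```

```text
10.725 [0.5461 0.0669 0.0806] theta 18.1 F [-0.   0.4 -2.3] T [-0.11  0.05  0.04] gap 0.02075544445115638
tip y,z 0.1128 0.0969 tail y,z -0.1343 0.0161 joints [-0.2   0.17  1.79  0.34  1.19 -0.07]
10.725 [0.5461 0.0669 0.0806] [[0.967, -0.241, 0.079], [-0.253, -0.92, 0.3], [0.0, -0.311, -0.951]]
[0.55135404 0.08789332 0.23011649]
blue [ 108  117  339   17 4710] [0.574 0.131 0.075] c [0.5731 0.1312] ang -15.0 ends [0.4765 0.1571] [0.6696 0.1053]
blue [ 239  217   43  101 3925] [0.543 0.06  0.087] c [0.5427 0.0553] ang -104.8 ends [0.5497 0.0817] [0.5352 0.027 ]
orange [ 470    0   42   40 1333] [0.753 0.179 0.042] c [0.772  0.1871] ang -56.3 ends [0.7592 0.2063] [0.7845 0.1684]
orange [446  21  35  38 177] [0.751 0.18  0.006] c [0.735  0.1726] ang -65.8 ends [0.7272 0.1898] [0.7432 0.1543]
orange [ 238  131   45   74 3126] [0.556 0.106 0.102] c [0.5569 0.1094] ang -104.9 ends [0.5624 0.13  ] [0.5514 0.0889]
```

View pics/w5.png

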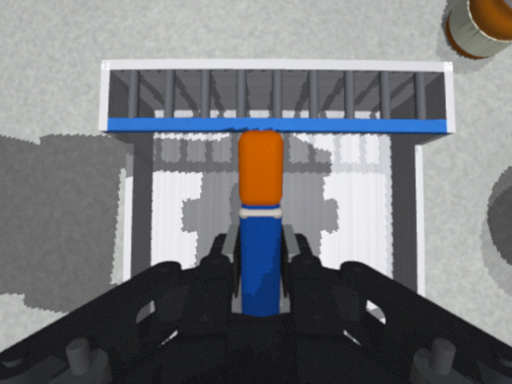

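The orange tip's box in the wrist image ([238,131,45,74]) is the same as before the tilt, so the bar hasn't slipped. Depth puts the tip's top at about 0.10 m, above the front guard. Next I'll finish the tilt and draw it out along its axis.

>>> {"fn": "arm_command", "kwargs": {
  "xyz": [
    [0,-0.0042,-0.0009],
    [0,-0.0042,-0.0008],
    [0,-0.0042,-0.0008],
    [0,-0.0042,-0.0007],
    [0,0,0]
  ],
  "rot": [
    [0.0021,0,0],
    [0.0021,0,0],
    [0.0021,0,0],
    [0.0021,0,0],
    [0,0,0]
  ]
}}

```text
time: 11.4
position: [0.5499, 0.0812, 0.0892]
orientation: [[0.967, -0.236, 0.091], [-0.253, -0.902, 0.349], [0.0, -0.36, -0.933]]
force: [-0.4, -0.8, -1.4]
finger_gap: 0.0208
```

>>> {"fn": "arm_command", "kwargs": {
  "xyz": [
    [0,-0.01,0],
    [0,-0.0124,0],
    [0,-0.0124,0],
    [0,-0.0124,0],
    [0,-0.0124,0]
  ],
  "rot": [
    [0,0,0],
    [0,0,0],
    [0,0,0],
    [0,0,0],
    [0,0,0]
  ]
}}

```text
time: 12.02
position: [0.5641, 0.1359, 0.1109]
orientation: [[0.968, -0.236, 0.091], [-0.253, -0.903, 0.348], [0.0, -0.36, -0.933]]
force: [-0.3, -0.6, -1.5]
finger_gap: 0.0204
```

```bash
python3 chk.py
```

```text
12.025 [0.5641 0.1359 0.1109] theta 21.1 F [-0.3 -0.6 -1.5] T [-0.17  0.01  0.  ] gap 0.020435372859050047
tip y,z 0.1831 0.1302 tail y,z -0.0593 0.0366 joints [-0.09  0.17  1.73  0.39  1.21  0.03]
```

>>> {"fn": "arm_command", "kwargs": {
  "xyz": [
    [0,-0.0124,0],
    [0,-0.0124,0],
    [0,-0.0124,0],
    [0,-0.0124,0],
    [0,-0.0124,0]
  ],
  "rot": [
    [0,0,0],
    [0,0,0],
    [0,0,0],
    [0,0,0],
    [0,0,0]
  ]
}}

```text
time: 12.65
position: [0.5788, 0.1917, 0.1331]
orientation: [[0.967, -0.236, 0.091], [-0.253, -0.903, 0.348], [-0.0, -0.36, -0.933]]
force: [0.2, -0.2, -1.9]
finger_gap: 0.021
```

>>> {"fn": "arm_command", "kwargs": {
  "xyz": [
    [0,-0.006,-0.0156],
    [0,-0.006,-0.0156],
    [0,-0.006,-0.0156],
    [0,-0.006,-0.0156],
    [0,-0.006,-0.0156]
  ],
  "rot": [
    [0,0,0],
    [0,0,0],
    [0,0,0],
    [0,0,0],
    [0,0,0]
  ]
}}

```text
time: 13.28
position: [0.5786, 0.1907, 0.2177]
orientation: [[0.967, -0.236, 0.092], [-0.253, -0.903, 0.348], [0.0, -0.36, -0.933]]
force: [1.0, -0.4, -1.2]
finger_gap: 0.0211
```

>>> {"fn": "arm_command", "kwargs": {
  "xyz": [
    [0,-0.006,-0.0156],
    [0,-0.003,-0.008],
    [0,0,0],
    [0,0,0]
  ],
  "rot": [
    [0,0,0],
    [0,0,0],
    [0,0,0],
    [0,0,0]
  ]
}}

```text
time: 13.78
position: [0.5783, 0.1907, 0.2409]
orientation: [[0.967, -0.237, 0.09], [-0.253, -0.903, 0.348], [-0.001, -0.36, -0.933]]
force: [-0.6, -0.1, -1.3]
finger_gap: 0.0207
```

```bash
python3 chk.py; python3 - <<'E'
from h import *
p=capture("side"); cv2.imwrite("pics/s6.png",cv2.resize(p["pixels"][90:260,140:330,::-1],None,fx=3,fy=3,interpolation=2))
P=capture("top")
for q in(p,P):
  for t in("giver_mid","spray","jar","bowl","mug","slidebox","hammer"):
    for o in outline_of(q,t)[:1]: print(t,round(o["conf"],2),np.round(o["box"]),np.median(pts(q,o["mask"]),0).round(3))
E
```

```text
13.775 [0.5783 0.1907 0.2409] theta 21.08 F [-0.6 -0.1 -1.3] T [-0.21  0.03  0.01] gap 0.020743364942563725
tip y,z 0.2397 0.2603 tail y,z -0.0028 0.1667 joints [0.01 0.12 1.51 0.36 1.42 0.23]
giver_mid 0.88 [238. 139.  15.  53.] [0.557 0.094 0.21 ]
spray 0.71 [308. 209.  28.  50.] [ 0.772 -0.192  0.096]
jar 0.69 [291. 163.  14.  20.] [0.771 0.172 0.045]
bowl 0.63 [299. 193.  26.  21.] [0.778 0.034 0.026]
mug 0.6 [253. 132.  20.  26.] [0.638 0.4   0.058]
slidebox 0.81 [214. 134.  19.  24.] [0.454 0.453 0.032]
hammer 0.9 [227. 312.  72.  37.] [ 0.52  -0.505  0.023]
giver_mid 0.62 [190. 188.  73.  36.] [0.554 0.112 0.216]
spray 0.6 [313. 131.  28.  36.] [ 0.763 -0.163  0.124]
jar 0.7 [196. 128.  18.   9.] [0.782 0.184 0.07 ]
bowl 0.8 [256. 130.  38.  31.] [ 0.802 -0.     0.02 ]
mug 0.79 [111. 180.  35.  41.] [0.633 0.434 0.045]
slidebox 0.55 [ 88. 240.  65.  42.] [0.447 0.486 0.031]
hammer 0.86 [420. 229.  30.  64.] [ 0.526 -0.493  0.023]
```

View pics/s6.png

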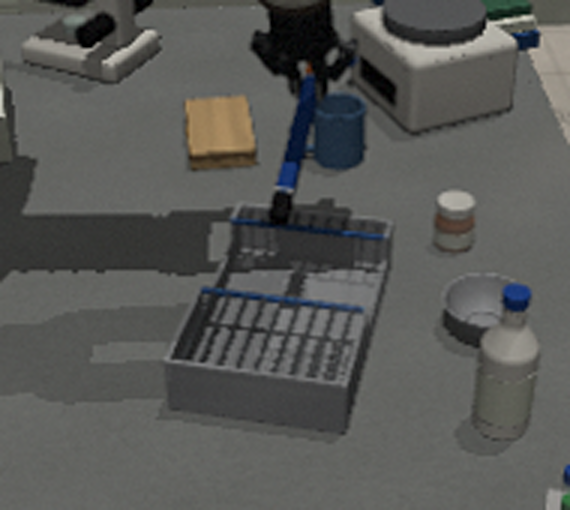

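The giver is held in the gripper above the tray: black end at crop (282,205), modelled tail height 0.167 m and tip 0.260 m. The bystanders haven't moved, so I'm handing in.

```bash
python3 -c "
from h import *
s=sensors.state();print(abs(s['dq']).max(),s['force'],s['finger_gap']);print(bot.sign_off())"
```

```text
0.0013510327872259644 [ 0.15370883 -0.21850633 -1.85814166] 0.020924416935151048
the job is handed in; nothing more can be done
None
```

The job is handed in at about 14 s of the 42 s allowed. The pill giver is held still in the gripper above the tray. Sign-off gives no verdict, so the results below come from my own checks.

**What I did:** I gripped the giver at 50 N, about 68 mm ahead of its centre, and slid it back about 30 mm until it touched the stop. The wrist force peaked at about 19 N there, and I eased the push to about 9 N while holding it flat. I then tilted it tip first to 21° through the hatch, drew it out along its axis and lifted it. During the tilt and draw-out the wrist readings stayed at about 2 N, roughly its weight.

**Last checks:**
- **Height:** by the grip geometry the tip is at about 0.26 m and the tail at about 0.167 m. Both are well above the 0.104 m needed.
- **Position:** its centre is about 0.12 m from the tray's origin, within the 0.3 m limit.
- **Grip:** the finger gap is 21 mm. Wrist images before and during the tilt showed no slip. The joints are almost still (0.001 rad/s).
- **Bystanders:** all the other objects read within about 5 mm of where they started. The exception is the jar, which read 13 mm off in the top view with only half of its outline detected. The side view put it within 1 mm, so I take it as not moved.

**Not confirmed or disagreeing:**
- The contact with the stop was judged from the force and the tip position. I did not look at it from close up.
- The first estimates of the tray's position differed by up to 10 mm between cameras. I used the closer wrist view.

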